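# Draw the sagging bolt and hold the sample locker's gate ajar

### The arm

A 7-joint arm with a two-finger parallel gripper is mounted at the origin on the work surface; the furniture and walls round the work are solid. World frame = base frame: x ahead of the robot, y to its left, z up, the work surface at z = 0. Lengths are in m, angles in degrees, forces in N, time in s.
With the tool pointing down it reaches from about 0.425 to 0.875 m from the base axis. Payload 8.4 kg.
Tool frame: the origin (TCP) lies at the very end of the fingers, on their centre line; the grasp point (between the pads) lies 19 mm behind it; z points along the fingers, y is the line along which they close (so a half turn about z gives the same grasp; the last joint's range is limited). The gripper opens to 85 mm and grips with 20 to 120 N. Pads are 22 mm wide; open, the fingers measure 114 mm over their backs; the gripper's body (76 mm by 85 mm) begins 54 mm behind the grasp point. The pads swing forward as they close: fully open they stand 13 mm farther back than shut.
Start: joints at [-78.564, 19.091, 2.286, 83.961, -0.768, 76.965, -3.352], TCP at [0.191, 0.621, 0.231] pointing down, gripper open.
Joint ranges: [-147.57, 147.57], [-21.85, 119.76], [-74.77, 79.35], [14.55, 137.4], [-85.83, 265.84], [4.83, 119.75], [-152.11, 152.11]. Speed limits (degrees/s): [127.2, 127.2, 159.86, 159.86, 180, 180, 180].

### API

Orientations are given as a 3x3 rotation matrix whose columns are the frame's x, y, z axes.
In Python, from bench import env, eyes, boxes_of, place_of gives the robot as it stands.
- The arm moves only by the shell command python3 -m jog 'ROWS' [FORCE]. ROWS is text: rows parted by semicolons, each of 7 numbers parted by spaces: the opening, from -1 (shut) to 1 (fully open), so that 0 is half open, then the shift along the world's x, y, z in m, then the turn, a rotation vector about the world's x, y, z in rad. A call has exactly 8 rows; each row shifts and turns the commanded pose from where the row before left it; what a row does not reach is not made up. A row lasts 1/10 s, in which the tool goes at most 50 mm and 8.59 degrees, less where a joint would pass 70% of its speed; a pose out of reach is approached as far as the arm can. A call with a gripper value outside its range is refused whole. The fingers move at their own pace and stop on an object; FORCE is the grip in N (left out, the last holds). Time passes only in rows, so rows that do not move let the fingers close, or fill a call up. It gives the time, the measured TCP pose, the force, the opening and the grip force at its end, in the units of the state.
- env.get_obs(): the state, without advancing time (a new reading comes with each control period).
- eyes.grab_frame(name): name is "scene" or "top" or "wrist"; returns a dict with "color" (400x640x3 uint8, red, green, blue), "K" (3x3 intrinsics, pixels), "T" (4x4, takes a point from camera to world coordinates). Camera axes: x right, y up, looking along -z (the intrinsics and any distortion apply to the point x, -y, -z); pixel columns grow to the right and rows downward; lengths in m; the calibration is good to about 2 mm. A picture is of the moment at which its call begins. There is no depth.
- env.finish_job(): hands the job in; it is judged then, once.
Trained networks look in a picture, given as the dict that the camera call returned (one of the last four; its "shot" number tells which), for a name from the list of things; names that differ only in an ending like _2 or _b are one class to them, and where a whole thing is asked for, a point or a joint stands for the part that bears it (a point fixed in the world has none). Each returns a list of dicts, best first, with "p" (0 to 1); they miss things now and then, are a little off and sometimes report something else, mostly with a low value. They report only what shows in the picture. A call takes as long as a camera call.
- boxes_of(thing, picture): "point" ([column, row] in pixels, amid what is visible of it).
- place_of(thing, picture): "point" ([column, row] in pixels: a listed point, or the origin of a listed thing).
The state is a dict: "clock": time; "q": joint angles; "qvel": joint speeds; "effort": joint torques, N m; "tcp_pos": TCP position; "ee_rot": TCP orientation; "contact_force": force on the tool from outside, world axes, zero at the start; "moment": the same for the moment, N m; "gripper_width": finger opening in m; "grasp_force": force on a finger pad.
Only numpy, scipy, OpenCV 4.12 (cv2) and the standard library are available. Lean on these libraries where they do the work, as an engineer would, in place of code of your own. Each camera call takes 0.05 s, during which the arm holds its last target. There are 200 camera calls.

### The job

Only one opening of the small sample locker may be open at a time: press its raised clear lid down until it snaps shut past its catch. Then open the front gate for a colleague: its bolt has sagged behind the bent-up lip of the keeper, so lift the bolt by its red-topped post and, holding it up, pull it over the lip and out of the keeper to the right without forcing it. Swing the self-closing gate toward the robot and finish still holding it steady, ajar by about a hand's width (8 cm at its free left edge), without disturbing the other things on the bench.

Things in the scene. Friction and masses are not known exactly. Their poses are not given: they have to be found in the camera images.
- locker: White locker on a grey plinth, fixed to the bench in a new place and yaw (to 0.25 rad) each time: 140 deep (x) x 240 wide (y) x 190 mm high (plinth 70), four capped tubes inside. Origin: centre of its underside. Own -x is the front, facing the robot; +y is left seen from the robot; z up. The shut lid's top is 199 mm above the bench.
- lid (a joint): Lid angle (rad): 0 = shut, grows as the front edge rises; starts 0.35 to 0.75. Clear panel in a blue frame, 8 mm thick, 240 wide, hinged along the locker's far top edge, 142 mm from hinge to front edge. Stays where left. The last 0.1 rad passes a sprung ball catch: at lid_press it resists with up to about 5 N, gives way near 0.05 rad, then snaps to 0 and stays.
- lid_hinge (a point): A point on the lid's hinge line, at the middle of the width, 195 mm above the bench; the hinge line runs along the locker's y.
- lid_press (a point): Good point to press: on the lid's top face, on the front blue bar, 50 mm right of mid-width, 125 mm from the hinge line and 17 mm behind the front edge; moves with the lid.
- gate (a joint): Gate angle (rad): 0 = closed, grows as its free (left) edge swings toward the robot; limit 1.3. A spring always pulls it closed (0.2 N m at 0, 0.4 N m at 0.4 rad). 0.4 rad leaves about 80 mm at the free edge. With the bolt in the keeper it opens only a few mm.
- gate_hinge (a point): A point on the gate's upright hinge axis, at the right end of the locker's front. The gate is a blue-framed clear panel, 8 mm thick and 200 mm wide, 78 to 185 mm above the bench, reaching from here to the left.
- bolt: Steel bolt in two tall worn guides on the gate's front, 0.1 to 0.17 kg; moves with the gate. Origin: on the axis of the 10 mm rod, under the post, 152 mm above the bench when sagging, 135 mm from the hinge axis along the gate when undrawn. Axes as the gate's: y along the rod, left to its nose; z up. The nose ends 97 mm left of the origin, is 12 mm long and hooks down 12 mm below the rod's axis.
- bolt_grip (a point): Point to pinch from above: on the axis of the bolt's upright round post (10 mm thick, rising from the bolt's origin), 82 mm above the rod's axis, 234 mm above the bench when sagging. A red knob 20 mm wide, 13 thick caps the post, its underside 18 mm above this point. Moves with the bolt.
- bolt_draw (a joint): How far the bolt is drawn right along the gate (m): 0 = fully shot, 0.05 = end of travel; starts 0 to 0.006. The nose meets the lip at about 0.01; the tip is clear of the keeper and the gate free beyond 0.034. About 1 N of friction.
- bolt_lift (a joint): How far the bolt is raised in its guides (m): 0 = sagging, 0.014 = against the top of the guides; falls back by its weight. To clear the lip it must be up more than 0.006, and stay up until drawn beyond 0.03.
- keeper: Dark steel keeper on the fixed left front stile: open-topped trough, front cheek 4 mm thick, and at its right end (next to the gate) a bent-up lip 6 mm thick, its top 146 mm above the bench, which catches the nose. Origin: 70 mm above the bench, under the trough's right end, in line with the rod when the gate is closed; axes as the locker's; trough from y = 2 to 38 mm.
- amber_bottle: Bystander: brown reagent bottle with a white cap, 43 mm wide, 70 high; origin at the centre of its underside.
- white_bottle: Bystander: white reagent bottle with a red cap, 35 mm wide, 55 high; origin at the centre of its underside.
- label_roll: Bystander: roll of white labels, 82 mm wide, 50 high; origin at the centre of its underside.
- stapler: Bystander: blue and black stapler, 30x120x42 mm; origin at the centre of its underside.
- tape_roll: Bystander: roll of beige tape, 98 mm wide, 25 high; origin at the centre of its underside.
- clamp: Bystander: blue tube clamp, 12x62x14 mm; origin at the centre of its underside.

How it is judged:
By the outcome, as a careful person would: the job done as asked, in the order asked, and still so for the second after the job is handed in, while the arm keeps its last pose, push and grip.
It also fails if it takes over 48 s, if anything falls off the work surface, if the arm or the gripper's body presses on something with over 40 N, if the wrist force passes 120 N, or if a joint passes its speed limit or range.

## Working session

There is one attempt and no reset: what is moved stays moved. The work goes in short steps, Python scripts to look and compute and a shell command to move; the robot and the scene stay as the last step left them, time stands still between calls to the robot, and variables do not carry over. Pictures are saved under pics/ and viewed, at most 10 in all, crops included, and the job is handed in when it is done.

```bash
mkdir -p pics; cat > h.py <<'E'
import numpy as np, cv2
from bench import env, eyes, boxes_of, place_of
def ray(f,p):
    K=np.array(f["K"]);T=np.array(f["T"])
    d=np.linalg.inv(K)@[p[0],p[1],1]; d=np.array([d[0],-d[1],-d[2]])
    d=T[:3,:3]@d; return T[:3,3],d/np.linalg.norm(d)
def atz(f,p,z):
    o,d=ray(f,p); return o+d*(z-o[2])/d[2]
def tri(rs):
    A=np.zeros((3,3));b=np.zeros(3)
    for o,d in rs:
        M=np.eye(3)-np.outer(d,d);A+=M;b+=M@o
    x=np.linalg.solve(A,b)
    return x,[round(float(np.linalg.norm((np.eye(3)-np.outer(d,d))@(x-o))),4) for o,d in rs]
def save(f,n): cv2.imwrite("pics/"+n,cv2.cvtColor(f["color"],cv2.COLOR_RGB2BGR))
E
python3 - <<'E'
from h import *
np.set_printoptions(precision=4,suppress=True)
F={n:eyes.grab_frame(n) for n in("scene","top")}
for n in F: save(F[n],n+"0.png"); print(n,[k for k in F[n]],np.array(F[n]["T"])[:3,3])
zs=dict(locker=0,lid_hinge=.195,lid_press=None,gate_hinge=None,bolt=.152,bolt_grip=.234,keeper=.07,amber_bottle=0,white_bottle=0,label_roll=0,stapler=0,tape_roll=0,clamp=0)
for t,z in zs.items():
    R=[]
    for n in F:
        r=place_of(t,F[n])
        if r:
            p=r[0]["point"];R.append(ray(F[n],p))
            print(t,n,round(r[0]["p"],2),np.round(p,1),atz(F[n],p,z) if z is not None else "")
    if len(R)==2: print("   tri",*tri(R))
o=env.get_obs();print(o["clock"],o["tcp_pos"],o["ee_rot"],o["gripper_width"])
E
```

```text
scene ['color', 'K', 'T', 'shot'] [-0.1551 -0.9401  1.0374]
top ['color', 'K', 'T', 'shot'] [ 0.0521 -0.3043  1.8462]
locker scene 0.64 [326.9 224.8] [ 0.6599 -0.013   0.    ]
locker top 0.79 [326.2 192.5] [ 0.6569 -0.0149  0.    ]
   tri [ 0.6565 -0.0157  0.0034] [0.0007, 0.0007]
lid_hinge scene 0.87 [350.2 175.5] [ 0.7364 -0.0433  0.195 ]
lid_hinge top 0.82 [346.2 155.8] [ 0.7445 -0.0441  0.195 ]
   tri [ 0.7424 -0.042   0.1927] [0.0034, 0.0034]
lid_press scene 0.9 [329.6 176.4] 
lid_press top 0.97 [335.6 183.1] 
   tri [ 0.6186 -0.0679  0.2549] [0.0021, 0.0021]
gate_hinge scene 0.8 [323.4 208.9] 
gate_hinge top 0.85 [346.5 208.9] 
   tri [ 0.5619 -0.1261  0.194 ] [0.0127, 0.0127]
bolt scene 0.68 [305.2 197.5] [0.5783 0.0046 0.152 ]
bolt top 0.56 [307.8 195.9] [0.5664 0.0117 0.152 ]
   tri [0.5731 0.0088 0.1502] [0.0068, 0.0068]
bolt_grip scene 0.45 [298.4 177.4] [0.5619 0.0158 0.234 ]
bolt_grip top 0.47 [309.9 187.3] [0.5713 0.0045 0.234 ]
   tri [0.5631 0.0064 0.2404] [0.0068, 0.0068]
keeper top 0.39 [294.4 188.6] [0.5934 0.0834 0.07  ]
amber_bottle scene 0.7 [202.5 216.1] [0.341
[... 275 characters left out ...]
194 -0.0093] [0.0034, 0.0034]
label_roll scene 0.81 [425.3 333.3] [ 0.5603 -0.5416  0.    ]
label_roll top 0.95 [441.3 281.5] [ 0.5493 -0.5357  0.    ]
   tri [ 0.5536 -0.5393  0.0017] [0.0059, 0.0059]
stapler scene 0.94 [219.6 192.1] [0.4683 0.4175 0.    ]
stapler top 0.6 [203.2 181.2] [0.4795 0.4188 0.    ]
   tri [ 0.4759  0.4224 -0.0048] [0.0049, 0.0049]
tape_roll scene 0.69 [202.2 217.5] [0.337  0.3189 0.    ]
clamp scene 0.49 [239.7 211.5] [0.4621 0.2587 0.    ]
clamp top 0.58 [234.7 212.3] [0.4285 0.25   0.    ]
   tri [0.4364 0.2382 0.0217] [0.0135, 0.0135]
1.4 [0.1913 0.6212 0.2313] [[-0.9557  0.2944 -0.    ]
 [ 0.2944  0.9557 -0.    ]
 [-0.     -0.     -1.    ]] 0.08548517803414954
```

```bash
python3 - <<'E'
import cv2
a=cv2.imread("pics/scene0.png")[110:310,180:480];b=cv2.imread("pics/top0.png")[110:310,180:480]
cv2.imwrite("pics/c0.png",cv2.resize(cv2.hconcat([a,b]),(800,267),interpolation=cv2.INTER_CUBIC))
cv2.imwrite("pics/c1.png",cv2.resize(cv2.vconcat([a[30:170,60:260],b[30:170,60:260]]),None,fx=2.1*1.0,fy=2.1,interpolation=cv2.INTER_CUBIC))
E
```

```text
(no output)
```

View pics/scene0.png

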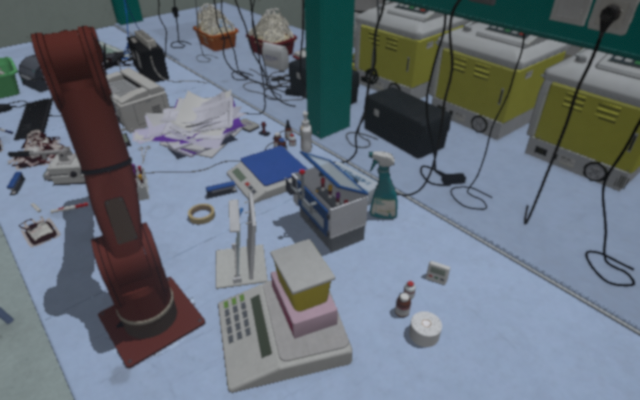

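View pics/c1.png

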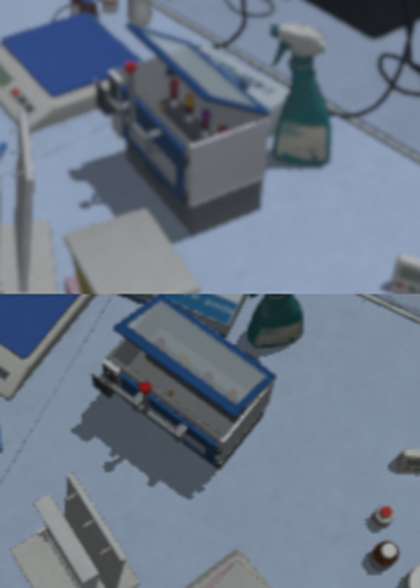

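The locker shows with the lid up, with the red knob about at (302,177) in scene. A white stand and a box sit between it and the robot. I'll fit the whole model (pose, lid, bolt) to the network points plus the red knob.

```bash
cat > fit.py <<'E'
from h import *
from scipy.optimize import least_squares
def proj(f,P):
    K=np.array(f["K"]);T=np.array(f["T"]);c=T[:3,:3].T@(np.asarray(P)-T[:3,3]);u=K@[c[0],-c[1],-c[2]];return u[:2]/u[2]
def model(v):
    x,y,a,th,d,xo,hz=v;c,s=np.cos(a),np.sin(a)
    W=lambda p:np.array([x+c*p[0]-s*p[1],y+s*p[0]+c*p[1],p[2]])
    yb=.015-d
    return dict(locker=W([0,0,0]),lid_hinge=W([.07,0,.195]),lid_press=W([.07-.125*np.cos(th)-.004*np.sin(th),-.05,.195+.125*np.sin(th)+.004*np.cos(th)]),
     gate_hinge=W([-.072,-.12,hz]),bolt=W([xo,yb,.152]),bolt_grip=W([xo,yb,.234]),knob=W([xo,yb,.2585]),keeper=W([xo,.08,.07]))
def knob(f,near,r=25):
    h=cv2.cvtColor(f["color"],cv2.COLOR_RGB2HSV);m=(((h[...,0]<8)|(h[...,0]>172))&(h[...,1]>150)&(h[...,2]>90)).astype(np.uint8)
    n,l,st,ce=cv2.connectedComponentsWithStats(m)
    c=[(st[i,4],ce[i]) for i in range(1,n) if st[i,4]>4 and np.linalg.norm(ce[i]-near)<r]
    return max(c,key=lambda t:t[0]) if c else None
def fit(obs,v0=(.657,-.015,-.2,.45,.003,-.095,.13)):
    sg=np.array([.1,.1,.25,.5,.004,.02,.06])
    def res(v):
        M=model(v);return np.r_[np.concatenate([(proj(f,M[t])-p)*w for f,t,p,w in obs]),(v-np.array(v0))/sg*.5]
    r=least_squares(res,v0,loss="soft_l1",f_scale=1.5);return r.x
E
python3 - <<'E'
from fit import *
np.set_printoptions(precision=4,suppress=True)
obs=[]
for n in("scene","top"):
    f=eyes.grab_frame(n)
    for t in("locker","lid_hinge","lid_press","gate_hinge","bolt","bolt_grip","keeper"):
        r=place_of(t,f)
        if r: obs.append((f,t,np.array(r[0]["point"]),1))
    k=knob(f,[300,182]);print(n,k)
    if k: obs.append((f,"knob",k[1],2))
    if n=="scene": print("stand base",atz(f,[240,278],0),atz(f,[265,260],0))
    if n=="top": print("topdirs",np.array(f["T"])[:3,:3])
v=fit(obs);print(v)
M=model(v)
for t in M: print(t,M[t])
for f,t,p,w in obs: print(t,p-proj(f,M[t]))
E
```

```text
scene (np.int32(7), array([302.    , 171.7143]))
stand base [ 0.2802 -0.0313  0.    ] [ 0.3866 -0.0162  0.    ]
top (np.int32(18), array([308.8889, 183.8333]))
topdirs [[ 0.4657  0.8433 -0.2683]
 [-0.8849  0.445  -0.1374]
 [ 0.0035  0.3014  0.9535]]
[ 0.6642 -0.0291 -0.2582  0.5983  0.0028 -0.0993  0.1873]
locker [ 0.6642 -0.0291  0.    ]
lid_hinge [ 0.7319 -0.047   0.195 ]
lid_press [ 0.6171 -0.0684  0.2687]
gate_hinge [ 0.564  -0.1267  0.1873]
bolt [0.5713 0.008  0.152 ]
bolt_grip [0.5713 0.008  0.234 ]
knob [0.5713 0.008  0.2585]
keeper [0.5886 0.0736 0.07  ]
locker [-2.5668 -0.8864]
lid_hinge [-1.5666  0.262 ]
lid_press [2.3133 2.5018]
gate_hinge [-2.8052  0.379 ]
bolt [-3.2996 -1.855 ]
bolt_grip [-2.6944  0.9398]
keeper [112.3886  89.0377]
knob [0.026  0.7594]
locker [-0.2391  0.2497]
lid_hinge [ 0.9286 -0.5412]
lid_press [ 1.4106 -0.0783]
gate_hinge [ 0.6382 -1.3675]
bolt_grip [ 1.9437 -0.1425]
keeper [-3.8246 -1.8704]
knob [ 0.0738 -0.364 ]
```

View pics/top0.png

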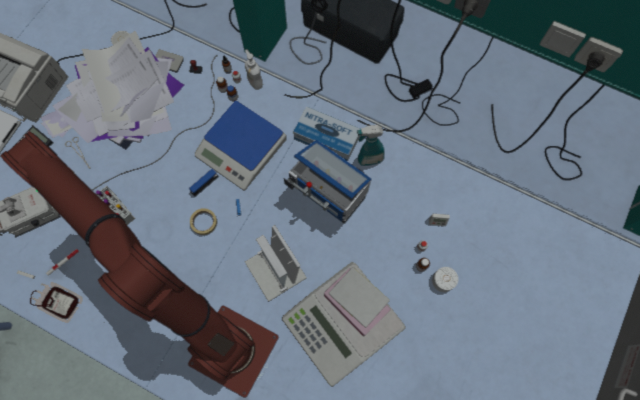

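```bash
python3 -m jog '-1 .023 -.040 .018 0 0 0.005;-1 .023 -.040 .018 0 0 0.005;-1 .023 -.040 .018 0 0 0.005;-1 .023 -.040 .018 0 0 0.005;-1 .023 -.040 .018 0 0 0.005;-1 .023 -.040 .018 0 0 0.005;-1 .023 -.040 .018 0 0 0.005;-1 .023 -.040 .018 0 0 0.005' 30
python3 -m jog '-1 .023 -.040 0 0 0 0;-1 .023 -.040 0 0 0 0;-1 .023 -.040 0 0 0 0;-1 .023 -.040 0 0 0 0;-1 .023 -.040 0 0 0 0;-1 .023 -.040 0 0 0 0;-1 .023 -.040 0 0 0 0;-1 .0 -.0 0 0 0 0'
cat > look.py <<'E'
import sys
from fit import *
np.set_printoptions(precision=4,suppress=True)
v0=eval(sys.argv[1]);tag=sys.argv[2];obs=[]
for n in("wrist","scene","top"):
    f=eyes.grab_frame(n)
    if n=="wrist": save(f,tag+".png")
    k=knob(f,proj(f,model(v0)["knob"]),60 if n=="wrist" else 15);print(n,k)
    if k: obs.append((f,"knob",k[1],2))
    for t in("locker","lid_hinge","lid_press","gate_hinge","bolt","bolt_grip","keeper"):
        r=place_of(t,f)
        if r and r[0]["p"]>.35:
            obs.append((f,t,np.array(r[0]["point"]),1 if n!="wrist" else .6))
            print(n,t,round(r[0]["p"],2),r[0]["point"])
v=fit(obs,v0);print("v",repr(list(np.round(v,4))))
M=model(v)
for t in M: print(t,M[t])
for f,t,p,w in obs: print(t,p-proj(f,M[t]))
o=env.get_obs();print(o["clock"],o["tcp_pos"],np.arctan2(-o["ee_rot"][0][1],o["ee_rot"][1][1]),o["contact_force"])
E
python3 look.py "(.6642,-.0291,-.2582,.5983,.0028,-.0993,.1873)" w1
```

```text
clock: 3.0
tcp_pos: [0.3759, 0.2992, 0.3763]
ee_rot: [[-0.967, 0.256, 0.0], [0.256, 0.967, 0.001], [-0.0, 0.001, -1.0]]
contact_force: [1.1, 0.2, 0.1]
gripper_width: 0.0004
grasp_force: 0.0
clock: 3.8
tcp_pos: [0.5378, 0.0143, 0.3755]
ee_rot: [[-0.964, 0.265, 0.001], [0.265, 0.964, -0.002], [-0.002, -0.002, -1.0]]
contact_force: [-0.2, -0.1, 0.6]
gripper_width: 0.0
grasp_force: 0.0
wrist (np.int32(327), array([319.8716, 227.8165]))
wrist locker 0.64 [309.2, 219.5]
wrist lid_hinge 0.95 [313.9, 341.8]
wrist lid_press 0.87 [248.8, 296.9]
wrist gate_hinge 0.6 [193.0, 224.7]
wrist bolt 0.57 [316.7, 188.1]
wrist bolt_grip 0.58 [318.7, 214.3]
wrist keeper 0.66 [366.2, 169.7]
scene (np.int32(6), array([302. , 171.5]))
scene locker 0.89 [327.8, 224.7]
scene lid_press 0.94 [330.9, 176.2]
scene gate_hinge 0.94 [325.8, 211.0]
scene bolt 0.74 [300.5, 193.8]
scene bolt_grip 0.47 [299.4, 177.7]
top (np.int32(13), array([309.    , 184.8462]))
top locker 0.57 [328.3, 189.0]
top lid_hinge 0.71 [344.3, 158.8]
top lid_press 0.55 [336.4, 182.9]
top gate_hinge 0.93 [344.8, 209.4]
top bolt 0.58 [310.2, 195
[... 398 characters left out ...]
718 0.0089 0.234 ]
knob [0.5718 0.0089 0.2585]
keeper [0.5862 0.0732 0.07  ]
knob [0.4884 0.9666]
locker [-3.0622 -2.1366]
lid_hinge [0.5999 1.1462]
lid_press [0.7758 0.4707]
gate_hinge [-1.7388 -1.3167]
bolt [-1.9434 -2.9074]
bolt_grip [-0.4687 -2.1584]
keeper [-0.526  -2.2981]
knob [0.0551 0.7181]
locker [-1.9588 -1.5433]
lid_press [3.1881 2.2713]
gate_hinge [-2.7767  0.5472]
bolt [-2.3712 -3.8753]
bolt_grip [-2.7655  0.5145]
knob [0.3333 0.9032]
locker [-1.121  -3.5674]
lid_hinge [0.7402 0.1217]
lid_press [1.1055 0.5717]
gate_hinge [ 0.8184 -1.8004]
bolt [0.9377 0.3457]
bolt_grip [0.7901 3.0088]
keeper [-2.9012 -1.7705]
5.0 [0.5363 0.0211 0.3753] -0.2588980047676248 [0.7529 1.0246 0.6431]
```

View pics/w1.png

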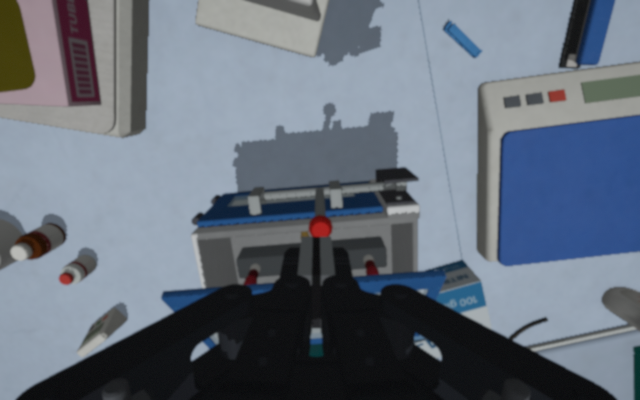

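```bash
python3 -m jog '-1 .035 -.035 0 0 0 .01;-1 .035 -.035 0 0 0 .01;-1 .009 -.017 -.02 0 0 .01;-1 0 0 -.025 0 0 0;-1 0 0 -.025 0 0 0;-1 0 0 -.02 0 0 0;-1 0 0 -.01 0 0 0;-1 0 0 0 0 0 0'
python3 -m jog '-1 -.001 0 -.007 0 0 0;-1 -.002 0 -.008 0 0 0;-1 -.002 0 -.008 0 0 0;-1 -.002 0 -.008 0 0 0;-1 -.002 .001 -.008 0 0 0;-1 -.002 0 -.008 0 0 0;-1 -.002 0.001 -.008 0 0 0;-1 -.002 0.001 -.008 0 0 0'
```

```text
clock: 5.8
tcp_pos: [0.6148, -0.0656, 0.2742]
ee_rot: [[-0.974, 0.227, -0.002], [0.227, 0.974, -0.0], [0.002, -0.001, -1.0]]
contact_force: [-0.3, 0.7, 0.9]
gripper_width: -0.0
grasp_force: 0.0
clock: 6.6
tcp_pos: [0.6007, -0.0631, 0.2122]
ee_rot: [[-0.974, 0.227, 0.001], [0.227, 0.974, -0.001], [-0.001, -0.0, -1.0]]
contact_force: [0.6, -3.5, 10.4]
gripper_width: -0.0001
grasp_force: 5.1
```

```bash
python3 -m jog '-1 0 0 -.003 0 0 0;-1 0 0 -.003 0 0 0;-1 0 0 -.003 0 0 0;-1 0 0 -.003 0 0 0;-1 0 0 -.002 0 0 0;-1 0 0 0 0 0 0;-1 0 0 0 0 0 0;-1 0 0 0 0 0 0'
```

```text
clock: 7.4
tcp_pos: [0.6004, -0.0628, 0.199]
ee_rot: [[-0.974, 0.227, 0.0], [0.227, 0.974, 0.0], [-0.0, 0.001, -1.0]]
contact_force: [-4.7, -0.1, 7.9]
gripper_width: 0.0003
grasp_force: 4.1
```

```bash
python3 -m jog '-1 0 0 -.002 0 0 0;-1 0 0 -.001 0 0 0;-1 0 0 0 0 0 0;-1 0 0 .01 0 0 0;-1 0 0 .04 0 0 0;-1 0 0 .045 0 0 0;-1 0 0 .04 0 0 0;-1 0 0 .02 0 0 0'
python3 -m jog '1 -.014 .036 0 0 0 0;1 -.014 .036 0 0 0 0;1 0 0 0 0 0 0;1 0 0 0 0 0 0;1 0 0 0 0 0 0;1 0 0 0 0 0 0;1 0 0 0 0 0 0;1 0 0 0 0 0 0'
python3 look.py "(.6624,-.0257,-.2194,.0,.0009,-.0959,.1821)" w2 | grep -v ' 0\.'; python3 -c "
import cv2
a=cv2.imread('pics/w2.png');cv2.imwrite('pics/w2c.png',a)"
```

```text
clock: 8.2
tcp_pos: [0.6012, -0.0632, 0.354]
ee_rot: [[-0.974, 0.227, 0.004], [0.227, 0.974, 0.0], [-0.004, 0.001, -1.0]]
contact_force: [-0.5, -0.7, 0.1]
gripper_width: 0.0002
grasp_force: 0.0
clock: 9.0
tcp_pos: [0.5725, 0.0085, 0.3502]
ee_rot: [[-0.974, 0.228, -0.0], [0.228, 0.974, -0.0], [0.0, -0.0, -1.0]]
contact_force: [-0.4, -0.9, -0.2]
gripper_width: 0.0854
grasp_force: 0.0
wrist (np.int32(433), array([315.2702, 197.3788]))
scene (np.int32(8), array([302. , 171.5]))
top (np.int32(20), array([308.75, 184.05]))
v [np.float64(0.6639), np.float64(-0.0282), np.float64(-0.2547), np.float64(-0.0644), np.float64(0.0019), np.float64(-0.0974), np.float64(0.1913)]
lid_hinge [-0.4261 -0.8406]
lid_press [-2.773   5.6125]
gate_hinge [ 1.9118 -0.2084]
bolt_grip [ 1.0149 -0.5573]
locker [-3.5458 -1.4   ]
lid_press [1.8706 1.0224]
gate_hinge [-2.2121 -1.7305]
bolt [ -2.0006 -23.0201]
bolt_grip [-2.2032 -0.0343]
keeper [  6.6444 -10.8092]
locker [-1.1985  1.0889]
lid_press [2.0769 3.4908]
bolt_grip [-1.7222  3.8137]
keeper [-3.6504 -0.1779]
```

View pics/w2.png

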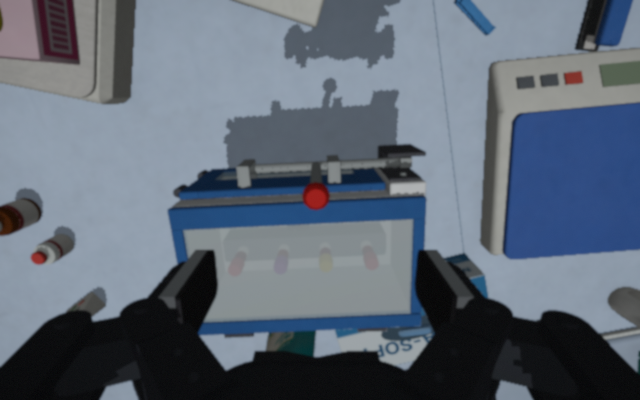

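The lid is down and flat, and the knob shows at (315,197) between the fingers (216 and 417). Next I triangulate the knob and get the yaw from the lid's edges.

```bash
python3 - <<'E'
from fit import *
np.set_printoptions(precision=4,suppress=True)
w=eyes.grab_frame("wrist");F=[(w,[315.3,197.4])]
print("wrist z",atz(w,F[0][1],.2585))
for n,p in(("scene",[302,171.6]),("top",[308.8,184.3])):
    f=eyes.grab_frame(n);F.append((f,p));print(n,atz(f,p,.2585))
print(tri([ray(*a) for a in F]))
P=[atz(w,p,.199) for p in([172,210],[424,196],[201,332],[420,318])]
for p in P: print(p)
for a,b in((0,1),(2,3)): d=P[b]-P[a]; print("len",np.linalg.norm(d),"yaw",np.arctan2(-d[0],d[1]))
print(env.get_obs()["tcp_pos"])
E
```

```text
wrist z [0.5733 0.0096 0.2585]
scene [0.569  0.0051 0.2585]
top [0.5709 0.0079 0.2585]
(array([0.573 , 0.0092, 0.2548]), [0.0013, 0.0006, 0.001])
[ 0.573  -0.1261  0.199 ]
[0.6122 0.1021 0.199 ]
[ 0.7061 -0.1428  0.199 ]
[0.7406 0.0801 0.199 ]
len 0.23149060416182785 yaw -0.17050546952871207
len 0.22553844209150362 yaw -0.15350651974043814
[0.5723 0.0092 0.3503]
```

```bash
python3 -m jog '1 0 0 -.04 0 0 .015;1 0 0 -.04 0 0 .015;1 0 0 -.03 0 0 0;1 0 0 -.015 0 0 0;1 0 0 -.01 0 0 0;1 0 0 0 0 0 0;-.4 0 0 0 0 0 0;-.75 0 0 0 0 0 0' 40
python3 -m jog '-1 0 0 0 0 0 0;-1 0 0 0 0 0 0;-1 0 0 0 0 0 0;-1 0 0 0 0 0 0;-1 0 0 0 0 0 0;-1 0 0 0 0 0 0;-1 0 0 0 0 0 0;-1 0 0 0 0 0 0'
```

```text
clock: 11.15
tcp_pos: [0.5732, 0.0091, 0.2167]
ee_rot: [[-0.98, 0.198, 0.002], [0.198, 0.98, 0.0], [-0.002, 0.001, -1.0]]
contact_force: [0.1, 0.3, -0.3]
gripper_width: 0.0591
grasp_force: 0.0
clock: 11.95
tcp_pos: [0.5726, 0.0088, 0.2157]
ee_rot: [[-0.98, 0.198, 0.001], [0.198, 0.98, -0.0], [-0.001, -0.0, -1.0]]
contact_force: [-1.7, -2.1, 4.4]
gripper_width: 0.0148
grasp_force: 38.8
```

```bash
python3 - <<'E'
from h import *
f=eyes.grab_frame("wrist");s=eyes.grab_frame("scene")
a=cv2.resize(f["color"][130:330,200:440],None,fx=2.5,fy=2.5);b=cv2.resize(s["color"][140:240,270:370],(500,500))[:500,:200]
cv2.imwrite("pics/g1.png",cv2.cvtColor(cv2.hconcat([a,cv2.resize(s["color"][140:240,280:320],(200,500))]),cv2.COLOR_RGB2BGR))
o=env.get_obs();print(o["gripper_width"],o["grasp_force"],o["contact_force"],o["moment"],o["tcp_pos"])
E
```

```text
0.01454518622462642 38.82918964225496 [-0.74869604 -2.85997494  5.71415918] [-0.44444523  0.19700892  0.03161852] [0.5725608  0.00880677 0.21568531]
```

View pics/g1.png

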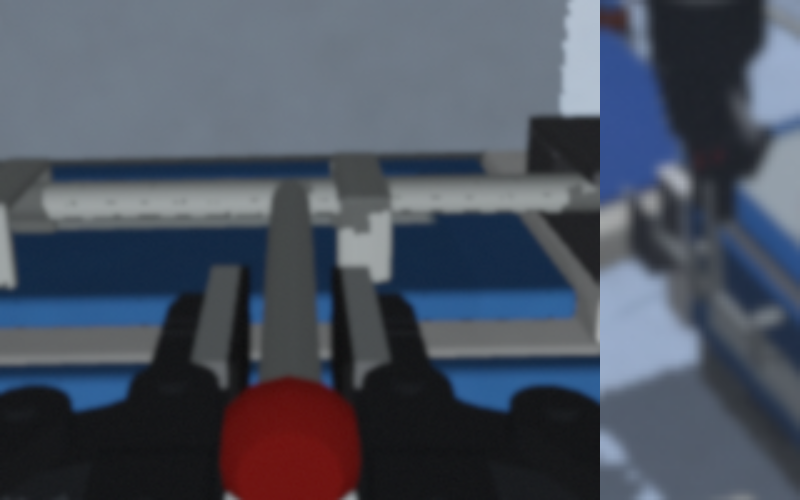

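The picture shows the pads' upper ends squeezing the red knob rather than the post, with clear gaps either side of the post. I'll open a little, go 8 mm lower and regrip.

```bash
python3 -m jog '-.2 0 0 0 0 0 0;-.2 0 0 0 0 0 0;-.2 0 0 0 0 0 0;-.2 0 0 -.004 0 0 0;-.2 0 0 -.004 0 0 0;-1 0 0 0 0 0 0;-1 0 0 0 0 0 0;-1 0 0 0 0 0 0' 40
python3 -m jog '-1 0 0 0 0 0 0;-1 0 0 0 0 0 0;-1 0 0 0 0 0 0;-1 0 0 0 0 0 0;-1 0 0 0 0 0 0;-1 0 0 0 0 0 0;-1 0 0 0 0 0 0;-1 0 0 0 0 0 0'
```

```text
clock: 12.85
tcp_pos: [0.5721, 0.0088, 0.2071]
ee_rot: [[-0.98, 0.198, -0.001], [0.198, 0.98, -0.0], [0.001, -0.001, -1.0]]
contact_force: [-0.5, -2.4, -1.5]
gripper_width: 0.0102
grasp_force: 31.4
clock: 13.65
tcp_pos: [0.5722, 0.0089, 0.2073]
ee_rot: [[-0.98, 0.198, -0.0], [0.198, 0.98, -0.0], [0.0, -0.0, -1.0]]
contact_force: [-1.9, -4.6, -0.5]
gripper_width: 0.0096
grasp_force: 31.4
```

```bash
python3 -m jog '-1 0 0 .002 0 0 0;-1 0 0 .002 0 0 0;-1 0 0 .002 0 0 0;-1 0 0 .002 0 0 0;-1 0 0 .002 0 0 0;-1 0 0 0 0 0 0;-1 0 0 0 0 0 0;-1 0 0 0 0 0 0'
```

```text
clock: 14.45
tcp_pos: [0.5723, 0.0089, 0.2175]
ee_rot: [[-0.98, 0.198, -0.0], [0.198, 0.98, -0.0], [-0.0, -0.0, -1.0]]
contact_force: [-1.8, -4.9, -1.4]
gripper_width: 0.0102
grasp_force: 31.4
```

```bash
python3 -m jog '-1 -.0005 -.003 0 0 0 0;-1 -.0006 -.003 0 0 0 0;-1 -.0006 -.003 0 0 0 0;-1 -.0006 -.003 0 0 0 0;-1 -.0006 -.003 0 0 0 0;-1 0 0 0 0 0 0;-1 0 0 0 0 0 0;-1 0 0 0 0 0 0'
```

```text
clock: 15.25
tcp_pos: [0.5695, -0.006, 0.2173]
ee_rot: [[-0.98, 0.198, 0.0], [0.198, 0.98, -0.0], [-0.0, -0.0, -1.0]]
contact_force: [-1.3, -0.0, -2.1]
gripper_width: 0.0102
grasp_force: 31.4
```

```bash
python3 -m jog '-1 -.0008 -.004 0 0 0 0;-1 -.0008 -.004 0 0 0 0;-1 -.0008 -.004 0 0 0 0;-1 -.0008 -.004 0 0 0 0;-1 -.0008 -.004 0 0 0 0;-1 -.0008 -.004 0 0 0 0;-1 -.0008 -.003 0 0 0 0;-1 0 0 0 0 0 0'
```

```text
clock: 16.05
tcp_pos: [0.564, -0.0337, 0.2175]
ee_rot: [[-0.98, 0.198, 0.001], [0.198, 0.98, -0.0], [-0.001, -0.0, -1.0]]
contact_force: [1.5, -0.9, -1.6]
gripper_width: 0.0102
grasp_force: 31.4
```

```bash
python3 -m jog '-1 -.0024 -.0001 0 0 0 .025;-1 -.0024 -.0002 0 0 0 .025;-1 -.0023 -.0003 0 0 0 .025;-1 -.0023 -.0003 0 0 0 .025;-1 -.0023 -.0004 0 0 0 .025;-1 -.0023 -.0004 0 0 0 .025;-1 -.0023 -.0005 0 0 0 .025;-1 -.0023 -.0005 0 0 0 .025'
```

```text
clock: 16.85
tcp_pos: [0.5451, -0.0353, 0.2174]
ee_rot: [[-1.0, -0.004, 0.0], [-0.004, 1.0, 0.0], [-0.0, 0.0, -1.0]]
contact_force: [3.3, 0.8, -2.7]
gripper_width: 0.0101
grasp_force: 31.4
```

```bash
python3 -m jog '-1 -.0023 -.0006 0 0 0 .025;-1 -.0023 -.0006 0 0 0 .025;-1 -.0022 -.0007 0 0 0 .025;-1 -.0022 -.0008 0 0 0 .025;-1 -.0022 -.0008 0 0 0 .025;-1 -.0022 -.0009 0 0 0 .025;-1 -.0022 -.0009 0 0 0 .025;-1 -.0021 -.001 0 0 0 .025'
python3 - <<'E'
from h import *
w=eyes.grab_frame("wrist");save(w,"e1.png")
s=eyes.grab_frame("scene");cv2.imwrite("pics/e2.png",cv2.cvtColor(cv2.resize(s["color"][100:350,170:470],(720,600)),cv2.COLOR_RGB2BGR))
o=env.get_obs();print(o["clock"],o["tcp_pos"],o["contact_force"],o["moment"])
E
```

```text
clock: 17.65
tcp_pos: [0.5274, -0.0418, 0.2173]
ee_rot: [[-0.979, -0.202, 0.0], [-0.202, 0.979, 0.0], [-0.0, 0.0, -1.0]]
contact_force: [4.9, 1.8, -2.3]
gripper_width: 0.0101
grasp_force: 31.4
17.75 [ 0.52728594 -0.04200691  0.21732161] [ 4.38343942  1.55610167 -1.51397632] [ 0.25671634 -0.73761375 -0.01194763]
```

View pics/e1.png

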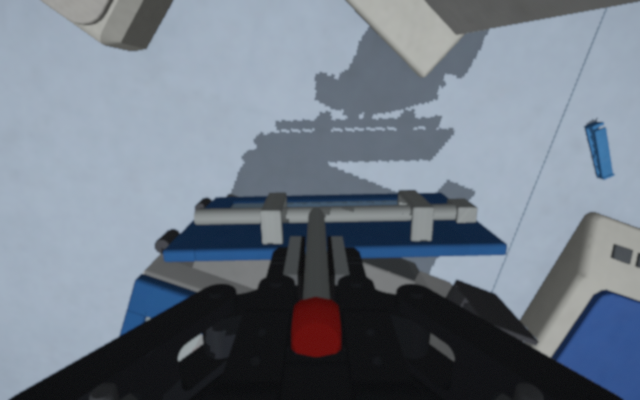

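View pics/e2.png

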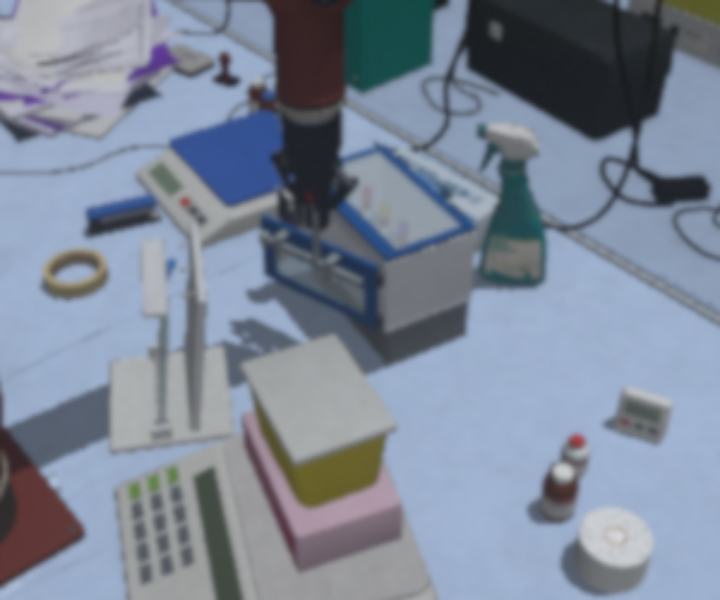

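The lid is still shut and the gate is ajar, with the bolt held clear. Its top edge runs from (165,258) to (505,248) in the wrist view, so I'll check the angle from that.

```bash
python3 - <<'E'
from h import *
w=eyes.grab_frame("wrist")
g=cv2.cvtColor(w["color"],cv2.COLOR_RGB2HSV);m=((g[...,0]>100)&(g[...,0]<125)&(g[...,1]>150)).astype(np.uint8)
row=[(c,np.where(m[200:275,c])[0].max()+200) for c in list(range(180,260,8))+list(range(380,500,8)) if m[200:275,c].any()]
A=np.array(row,float);k=np.polyfit(A[:,0],A[:,1],1);print(k,np.abs(np.polyval(k,A[:,0])-A[:,1]).max())
P=[atz(w,p,.185) for p in([165,np.polyval(k,165)],[505,np.polyval(k,505)])];d=P[1]-P[0]
print(P,np.linalg.norm(d[:2]),"yaw",np.arctan2(-d[0],d[1]))
for n in("lid_press","gate","bolt","keeper","lid_hinge"): 
    r=place_of(n,w);print(n,[(round(x["p"],2),x["point"]) for x in r[:1]])
E
```

```text
[-2.23214286e-02  2.63887857e+02] 1.7728571428571342
[array([ 0.5646737 , -0.12184844,  0.185     ]), array([0.52094911, 0.06755217, 0.185     ])] 0.19438217074989722 yaw 0.22688289179764123
lid_press []Traceback (most recent call last):
  File "<stdin>", line 9, in <module>
ValueError: it knows: amber_bottle, bolt, bolt_grip, clamp, gate_hinge, keeper, label_roll, lid_hinge, lid_press, locker, stapler, tape_roll, white_bottle
```

```bash
python3 -m jog '-1 0 0 0 0 0 0;-1 0 0 0 0 0 0;-1 0 0 0 0 0 0;-1 0 0 0 0 0 0;-1 0 0 0 0 0 0;-1 0 0 0 0 0 0;-1 0 0 0 0 0 0;-1 0 0 0 0 0 0'; python3 -c "
from bench import env
print(env.finish_job())"
```

```text
clock: 18.65
tcp_pos: [0.5276, -0.0419, 0.2173]
ee_rot: [[-0.98, -0.2, 0.0], [-0.2, 0.98, -0.0], [-0.0, -0.0, -1.0]]
contact_force: [3.6, 0.5, -1.3]
gripper_width: 0.0099
grasp_force: 31.5
the job is handed in; nothing more can be done
None
```

I handed the job in at 18.7 s: the lid is pressed shut, the bolt is lifted and drawn about 43 mm clear of the keeper, and the arm is holding the gate ajar at about 0.4 rad (roughly 8 cm), with no judge's verdict returned.

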